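# Set up the boom shaving mirror

### The arm

A 6-joint arm with a two-finger parallel gripper is mounted at the origin on the work surface. World frame = base frame: x ahead of the robot, y to its left, z up, the work surface at z = 0. Lengths are in mm, angles in rad, forces in N, time in s.
With the tool pointing down it reaches from about 300 to 825 mm from the base axis. Payload 5.4 kg.
Tool frame: the origin (TCP) lies at the very end of the fingers, on their centre line; the grasp point (between the pads) lies 19 mm behind it; z points along the fingers, y is the line along which they close (so a half turn about z gives the same grasp; the last joint's range is limited). The gripper opens to 92 mm and grips with 3 to 60 N. Pads are 20 mm wide; open, the fingers measure 128 mm over their backs; the gripper's body (75 mm by 189 mm) begins 69 mm behind the grasp point.
Start: joints at [0.99, 0.158, 1.597, -0, 1.386, -0.21], TCP at [208.366, 535.901, 214.601] pointing down, gripper open.
Joint ranges: [-2.91, 2.91], [-0.94, 2.29], [0.18, 2.7], [-1.29, 4.43], [0.17, 2.64], [-3, 3]. Speed limits (rad/s): [2.57, 2.57, 3.14, 3.14, 3.14, 3.14].

### API

Orientations are given as a unit quaternion [x, y, z, w].
In Python, from plant import bot, cams gives the robot as it stands. The module is installed in compiled form; this text tells all that it offers.
- The arm moves only by the tool jog_arm, never from a script. Its argument "targets" is a list of rows, each a list of 5 numbers: the shift along the tool's x, y, z in mm, then the turn about the tool's z in rad, then the closure, from 0 (fully open) to 1 (shut). In form: [[tx, ty, tz, yaw, grip], ...]. A call has 1 to 8 rows; each row shifts and turns the commanded pose from where the row before left it, along the tool's axes as they then stand; what a row does not reach is not made up. A row lasts 1/12 s, in which the tool goes at most 41.7 mm and 7.16 degrees, less where a joint would pass 70% of its speed; a pose out of reach is approached as far as the arm can. A call with a gripper value outside its range is refused whole. The fingers move at their own pace and stop on an object; "newtons" is the grip in N (left out, the last holds). Time passes only in rows, so rows that do not move let the fingers close. It gives the time, the measured TCP pose, the force, the opening and the grip force at its end, in the units of the state.
- bot.get_state(): the state, without advancing time (a new reading comes with each control period).
- cams.capture(name): name is "side" or "top" or "wrist"; returns (picture, depth): 384x512x3 uint8, blue, green, red; 384x512 float32, mm along the optical axis (not along the pixel's ray), 0 where there is no reading.
- cams.camera_model(name): a dict with "fovy" (degrees; the focal length in pixels is half the picture's height over the tangent of half this angle, whatever the lens; pixels are square), "cx", "cy" (the principal point, pixels), "distortion" ([k1, k2, p1, p2, k3] as OpenCV has them; the pictures are not rectified), "rvec" (rotation vector, rad) and "tvec" (3), from world to camera coordinates, as OpenCV has them. Camera axes: x right, y down, z forward; pixel columns grow to the right and rows downward; lengths in mm; the calibration is good to about 2 mm. A picture is of the moment at which its call begins: read the wrist's pose just before it. camera_model takes no time and is no camera call; for the wrist camera it gives the pose at the moment of the call.
- bot.hand_in(): hands the job in; it is judged then, once.
The state is a dict: "time": time; "joints": joint angles; "joint_velocities": joint speeds; "joint_torque": joint torques, N m; "eef_pos": TCP position; "tool_rot": TCP orientation; "wrist_force": force on the tool from outside, world axes, zero at the start; "wrist_torque": the same for the moment, N m; "width": finger opening in mm; "finger_force": force on a finger pad.
Only numpy, scipy, OpenCV 4.12 (cv2) and the standard library are available. Lean on these libraries where they do the work, as an engineer would, in place of code of your own. Each camera call takes 0.05 s, during which the arm holds its last target. There are 200 camera calls.

### The job

Get the shaving mirror on the sloping boom ready: take the loose dust cover off it by its rib and lay it flat, rib up, in the empty square tray, then, with the cam lever still open, raise the mirror's sliding leg until the ring on the thin rod just shows at the lower end of the clamp. Hold the leg at that mark, squeeze the cam lever fully shut against the tube, and finish still gripping tube and lever: do not let go. An open leg slides down, so never let it drop, do not shut the lever away from the mark, and leave the other things where they are.

Things in the scene. Friction and masses are not known exactly. Their poses are not given: they have to be found in the camera images.
- stand: Mirror stand, screwed down: painted grey base plate 240 x 120 x 14 mm, short post, knuckle 62 mm above the counter. From the knuckle a fixed steel rod, 12 mm thick, slopes up at 25 degrees; the sliding leg with the mirror runs on it. Origin on the counter under the knuckle (the low end); x level along the boom to its rising side, z up. The plate spans x = -55 to 185 mm, y = -60 to 60 mm.
- leg (a joint): Travel of the sliding leg up the rod, m: 0 = fully down (where it starts), 0.070 = at the ring, stop at 0.090. The leg weighs about 0.4 kg with the mirror: lever open, it slides back down unless held; 1 to 3 N along the rod hold or raise it. Lever shut, the cam pinches the rod and the leg stays. As the lever shuts, the cam may creep the leg up 1 to 2 mm.
- ring (a point): Length mark: upper edge, on the rod's axis, of a dark engraved ring 4 mm wide on the thin rod. Hidden inside the leg until that is raised; with the leg raised 70 mm it just shows below the clamp collar, whose lower end (origin of clamp_foot) is then at this point.
- clamp_foot (a point): Steel tube of the sliding leg, 18 mm thick, with yoke and mirror. Origin on its axis at the lower end of the black clamp collar (27 mm thick, 30 mm long) at its foot; x uphill along the leg, y level, to the left looking uphill, z up square to the leg. Tube bare from x = 30 to 74 mm, ends at 118 mm. The mirror, a level steel disc 112 mm across and 14 mm thick, is centred at x = 160 mm.
- crossbar (a point): Middle of the yoke's bare round crossbar, 8 mm thick, at x = 80 mm of clamp_foot (same axes). It stands out 72 mm to either side of the tube along y; from its ends the yoke's arms run uphill to the mirror. Open fingers set astride the tube just below it can raise and carry the leg by it, with the lever between them.
- leg_grip (a point): Point on the tube's axis at x = 64 mm of clamp_foot (same axes), 12 mm downhill of the crossbar's lower face: here one finger on the tube's bare left side (+y) and one outside the cam lever (-y) squeeze lever and tube together. Lever shut, the pack reaches 9 mm to +y and 15.5 mm to -y of the axis.
- lever (a joint): Angle of the black cam lever, rad: 0 = fully shut, lying along the tube's right side (-y); starts at 0.25 to 0.40, tip standing out to -y; stop at 1.0. It swings in the plane of tube and crossbar about a pin on the collar (x = 14, y = -17 mm of clamp_foot) and stays where left. Pushed at its pad it takes about 2 to 6 N.
- lever_pad (a point): Outer face of the cam lever 50 mm from its pin, where it is pushed (lever 58 mm long from the pin, 6 mm thick, 15 mm high). Open by 0.40 rad this point is about 36 mm to -y of the tube's axis; shut, 15.5 mm. x runs along the lever to its tip.
- mirror_face (a point): Centre of the mirror's upper face.
- cover_rib (a point): Centre of the grip rib (64 mm long along x, 12 mm thick along y, 25 mm high) on top of the loose grey dust cover, a shallow cap 126 mm across and 10 mm high lying on the level mirror, its 7 mm skirt around the mirror's rim with 4 mm play. The rib's centre is 12.5 mm above the cap's top, 22.5 mm above the skirt's lower edge. z up. About 0.07 kg.
- cover: The same dust cover; origin at its centre, level with the skirt's lower edge.
- tray_floor (a point): Middle of the floor of the empty white square tray, 180 x 180 mm outside, rim 14 mm high and 5 mm thick, floor 5 mm above the counter; it does not move. x and y along its sides.
- cup: Bystander: yellow plastic cup, 72 mm across, 85 mm high; origin under its centre.
- comb: Bystander: black comb lying flat, 150 mm long; origin under its middle.
- jar: Bystander: glass jar with a screw-top lid, 68 mm across, 85 mm high; origin under its centre.
- soap_box: Bystander: grey soap box, 99 x 66 x 36 mm; origin under its centre.
- brush: Bystander: shaving brush standing on its handle, 34 mm across, 92 mm high; origin under its centre.
- bottle: Bystander: small clear bottle, 44 mm across, 85 mm high; origin under its centre.
- pumice: Bystander: grey pumice stone, 75 x 45 x 26 mm; origin under its centre.
Things that resemble listed ones, but are neither listed nor needed, are in the scene too. What is shaped like the cover but red or turquoise is not meant.

How it is judged (in metres and radians):
On the way, in this order (a step that is already met when the one before it is completed fails the run):
1. the dust cover lies flat in the tray, rib up, let go (x of cover_rib in the frame of tray_floor between -0.03 and 0.03 m and y of cover_rib in the frame of tray_floor between -0.03 and 0.03 m and z of cover_rib in the frame of tray_floor below 0.029 m and angle between cover_rib's own z axis and vertical below 0.1 rad and contact force between the fingers and cover below 0.05 N and linear speed of cover below 0.02 m/s), for 0.2 s.
2. the leg is held at the ring with the cam lever still open (value of joint leg between 0.065 and 0.075 m and value of joint lever above 0.15 rad), for 0.2 s.
3. the cam lever is shut, the leg at the ring and gripped by its tube (value of joint lever below 0.06 rad and value of joint leg between 0.065 and 0.075 m and contact force between the fingers and leg_tube above 2 N), for 0.3 s.
At the end, for the whole second after the job is handed in: The robot is still gripping the leg: the fingers press on its tube with more than 2 N. The leg is 65 to 75 mm up (ring at 70 mm), the cam lever shut to within 0.06 rad, and the cover lies at rest in the tray, untouched, rib up, within 30 mm of its middle along each side and flat on the floor (all of step 1 and all of step 3); the arm keeps its last pose, push and grip.
It fails at once if the leg drops: it slides down faster than 0.3 m/s (velocity of joint leg below -0.3 m/s).
It fails at once if the lever is shut (under 0.1 rad) with the leg more than 12 mm off the mark (value of joint lever below 0.1 rad and (value of joint leg below 0.058 m or value of joint leg above 0.082 m)).
It fails at once if the cover is dropped or thrown: faster than 0.6 m/s out of the fingers (linear speed of cover above 0.6 m/s and contact force between the fingers and cover below 0.05 N).
It fails at once if another thing is moved more than 30 mm or tipped over (distance of any of cup, comb, jar, soap_box, brush, bottle, pumice from where it was at the start of the episode above 0.03 m or angle between any of cup, jar, brush, bottle's own z axis and vertical above 0.5 rad).
It also fails if it takes over 61 s, if anything falls off the work surface, if the arm or the gripper's body presses on something with over 40 N, if the wrist force passes 120 N, or if a joint passes its speed limit or range.

## Working session

There is one attempt and no reset: what is moved stays moved. The work goes in short steps, Python scripts to look and compute and a tool call to move; the robot and the scene stay as the last step left them, time stands still between calls to the robot, and variables do not carry over. Pictures are saved under pics/ and viewed, at most 10 in all, crops included, and the job is handed in when it is done.

Besides the shell and the picture viewer there is one more tool, called after "Request:" as a command line: name --pt "numbers of a row" for each row, then --argument value for the rest. jog_arm: Moves the arm, as the interface text tells. Its arguments: {"type":"object","properties":{"targets":{"type":"array","items":{"type":"array","items":{"type":"number"}}},"newtons":{"type":"number"}},"required":["targets"]}

```bash
mkdir -p pics; cat > h.py <<'E'
import numpy as np, cv2
from plant import bot, cams
from scipy.spatial.transform import Rotation as R
def K(m,h=384):
    f=h/2/np.tan(np.radians(m["fovy"])/2); return np.array([[f,0,m["cx"]],[0,f,m["cy"]],[0,0,1.]])
def cap(n,save=None):
    m=cams.camera_model(n); p,d=cams.capture(n)
    if save: cv2.imwrite("pics/"+save,p)
    np.savez("%s.npz"%n,p=p,d=d,m=np.array([m],dtype=object)); return p,d,m
def load(n):
    z=np.load("%s.npz"%n,allow_pickle=True); return z["p"],z["d"],z["m"][0]
def world(m,uv,depth):
    uv=np.asarray(uv,float).reshape(-1,1,2)
    n=cv2.undistortPoints(uv,K(m),np.array(m["distortion"],float)).reshape(-1,2)
    c=np.c_[n,np.ones(len(n))]*np.asarray(depth,float).reshape(-1,1)
    Rm=cv2.Rodrigues(np.array(m["rvec"],float))[0]
    return (c-np.array(m["tvec"],float).reshape(1,3))@Rm
def cloud(m,d):
    v,u=np.mgrid[0:384,0:512]; w=world(m,np.c_[u.ravel(),v.ravel()],d.ravel()).reshape(384,512,3); w[d==0]=np.nan; return w
def proj(m,P):
    return cv2.projectPoints(np.asarray(P,float).reshape(-1,1,3),np.array(m["rvec"],float),np.array(m["tvec"],float),K(m),np.array(m["distortion"],float))[0].reshape(-1,2)
E
python3 - <<'E'
from h import *
s=bot.get_state(); print({k:np.round(v,3) for k,v in s.items()})
a=[cap(n)[0] for n in("side","top")]
cv2.imwrite("pics/a.png",cv2.resize(a[0],(800,600)));cv2.imwrite("pics/b.png",cv2.resize(a[1],(800,600)))
E
```

```text
{'time': np.float64(0.0), 'joints': array([ 0.99 ,  0.159,  1.598, -0.   ,  1.386, -0.21 ]), 'joint_velocities': array([ 0.001,  0.   , -0.001, -0.   ,  0.   ,  0.001]), 'joint_torque': array([ 0.0000e+00, -3.8559e+01, -3.2210e+01,  7.0000e-02,  3.8000e-02,
       -0.0000e+00]), 'eef_pos': array([208.04 , 535.383, 213.611]), 'tool_rot': array([ 0.184,  0.983, -0.001, -0.   ]), 'wrist_force': array([ 0.334, -0.455, -0.328]), 'wrist_torque': array([-0.059,  0.005, -0.056]), 'finger_force': np.float64(0.0), 'width': np.float64(92.389)}
```

View pics/a.png

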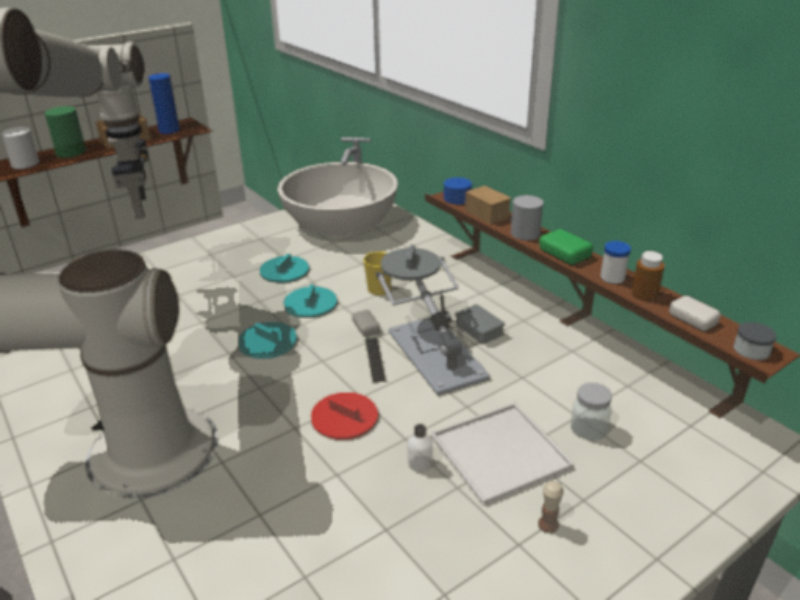

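View pics/b.png

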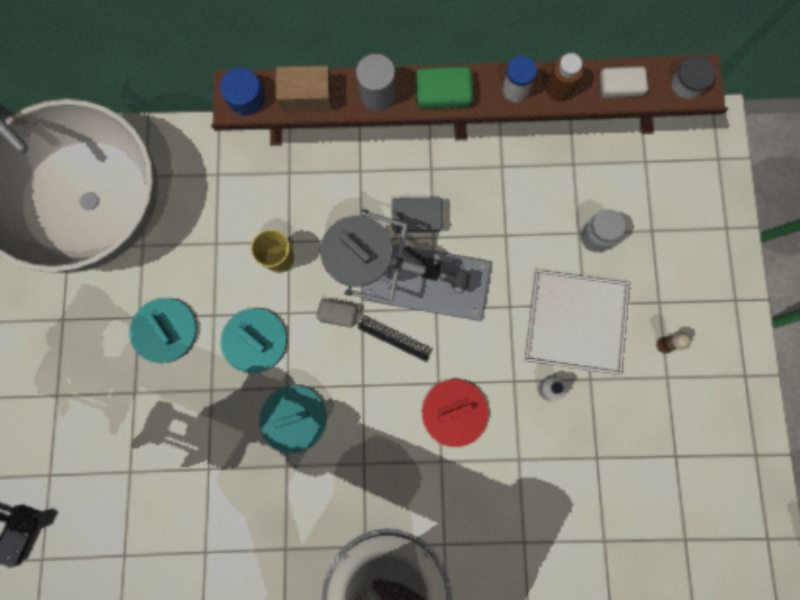

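The top view shows the only grey ribbed cap at (356,250), on the mirror above the boom. The caps at (163,330), (253,340) and (293,418) are turquoise and the one at (455,412) is red, so none of those is the cover. The empty tray is at (578,322). The boom rises from the knuckle near (460,275) towards the left. Next I measure and crop.

```bash
python3 - <<'E'
from h import *
p,d,m=load("top"); w=cloud(m,d)
cv2.imwrite("pics/c.png",cv2.resize(p[125:210,195:320],(800,544),interpolation=cv2.INTER_CUBIC))
# cover top plane
reg=w[130:190,195:260].reshape(-1,3); reg=reg[~np.isnan(reg[:,0])]
h=np.histogram(reg[:,2],np.arange(0,260,5)); print([(int(b),int(a)) for a,b in zip(*h) if a>15])
# tray corners (px read /800 -> 512)
c=np.array([[537,271],[629,282],[622,372],[527,361]])*.64
from functools import partial
def onz(uv,z):
    a=world(m,uv,np.full(len(uv),100.)); b=world(m,uv,np.full(len(uv),1000.)); t=(z-a[:,2:])/(b-a)[:,2:]; return a+t*(b-a)
t=onz(c,14); print("tray",t.round(1),t.mean(0).round(1),"yaw",[np.degrees(np.arctan2(*(t[(i+1)%4]-t[i])[1::-1])).round(1) for i in range(4)])
pl=np.array([[491,261],[482,318],[362,300]])*.64
print("plate",onz(pl,14).round(1))
np.save("w.npy",w)
E
```

```text
[(0, 637), (5, 50), (10, 205), (15, 136), (30, 48), (35, 72), (115, 61), (120, 92), (125, 37), (130, 26), (135, 17), (140, 30), (145, 33), (150, 30), (155, 573), (160, 908), (165, 31), (180, 46), (185, 58)]
tray [[ 586.5 -306.4   14. ]
 [ 559.4 -482.    14. ]
 [ 386.8 -453.2   14. ]
 [ 412.  -276.3   14. ]] [ 486.2 -379.5   14. ] yaw [np.float64(-98.8), np.float64(170.5), np.float64(81.9), np.float64(-9.8)]
plate [[ 609.2 -217.9   14. ]
 [ 496.9 -194.9   14. ]
 [ 538.8   36.5   14. ]]
```

View pics/c.png

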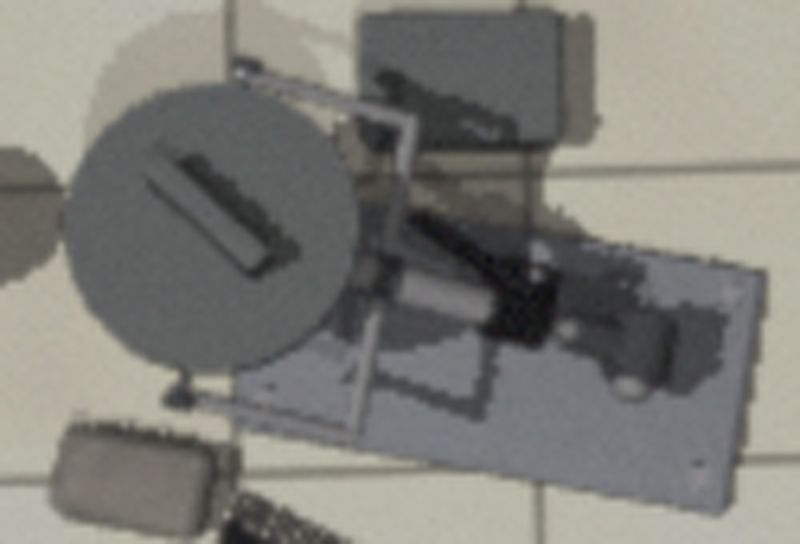

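The crop confirms the grey cover: its rib runs from about (150,150) to (265,268). The lever is open on the far (+x) side, from (415,215) to (500,265), and the crossbar runs from (412,120) to (358,430). Now fitting numbers.

```bash
python3 - <<'E'
from h import *
s=bot.get_state(); Rt=R.from_quat(s["tool_rot"]).as_matrix(); print("toolx",Rt[:,0].round(3),"tooly",Rt[:,1].round(3))
w=np.load("w.npy"); v,u=np.mgrid[0:384,0:512]
box=(u>195)&(u<262)&(v>130)&(v<195)
rib=w[box&(w[...,2]>172)]; cov=w[box&(abs(w[...,2]-160)<7)]
def fit(P):
    c,(a,b),ang=cv2.minAreaRect(P[:,:2].astype(np.float32)); return np.round(c,1),round(a,1),round(b,1),round(ang,1)
print("rib",fit(rib),np.percentile(rib[:,2],[50,90]).round(1)," cov",cv2.minEnclosingCircle(cov[:,:2].astype(np.float32)),np.median(cov[:,2]))
# side view
p,d,m=cap("side"); ws=cloud(m,d)
e=np.array([.178,.984]);o=np.array([562.8,-152.3])
def prof(W,name):
    q=W.reshape(-1,3);q=q[~np.isnan(q[:,0])]; r=q[:,:2]-o; x=r@e; y=r@np.array([-e[1],e[0]]); z=q[:,2]
    for a in range(-20,180,15):
        k=(x>a)&(x<a+15)&(abs(y)<25)&(z>30)
        if k.sum()>3:
            ky=k&(z>np.percentile(z[k],60)); print(name,a,k.sum(),z[k].max().round(0),np.median(y[k]).round(1),np.percentile(z[k],[20,80]).round(0))
prof(w,"top");
P=ws.reshape(-1,3);P=P[~np.isnan(P[:,0])]; near=P[(np.hypot(P[:,0]-590,P[:,1]-20)<90)]
rs=near[near[:,2]>172]; cs=near[abs(near[:,2]-160)<7]
print("side rib",fit(rs),"cov",cv2.minEnclosingCircle(cs[:,:2].astype(np.float32)),np.median(cs[:,2]))
# tray mask from cloud
t=w[(u>325)&(u<412)&(v>165)&(v<245)&(w[...,2]>11)&(w[...,2]<20)]
t=t[np.hypot(t[:,0]-486,t[:,1]+380)<135]; print("tray",fit(t))
# crossbar crop points: (412,120)-(358,430)/6.4
a=np.array([[412,120],[405,160],[397,215],[374,320],[365,380],[358,430]])/6.4+[195,125]
for uv in a.round().astype(int): print("bar",w[uv[1]-1:uv[1]+2,uv[0]-1:uv[0]+2].reshape(-1,3)[np.nanargmax(w[uv[1]-1:uv[1]+2,uv[0]-1:uv[0]+2,2])].round(0))
E
```

```text
toolx [-0.932  0.362  0.   ] tooly [ 0.362  0.932 -0.002]
rib (array([601.6,  34.1]), 63.5, 12.2, 45.4) [185.1 188. ]  cov ((600.9656982421875, 33.22855758666992), 77.06986999511719) 160.544430873335
top -20 40 78.0 2.4 [67. 75.]
top -5 73 82.0 6.6 [72. 79.]
top 10 41 86.0 3.1 [72. 81.]
top 25 30 88.0 1.0 [80. 85.]
top 40 64 107.0 -5.4 [ 94. 100.]
top 55 71 110.0 -4.2 [100. 106.]
top 70 59 111.0 -6.1 [100. 108.]
top 85 39 120.0 -2.9 [109. 115.]
top 100 39 127.0 -1.5 [115. 124.]
top 115 74 163.0 -0.1 [120. 131.]
top 130 100 166.0 -0.8 [159. 162.]
top 145 98 164.0 -0.3 [159. 162.]
top 160 107 191.0 4.0 [159. 182.]
top 175 100 191.0 3.1 [160. 184.]
side rib (array([600.4,  28.3]), 67.8, 11.8, 43.8) cov ((605.9163818359375, 28.217304229736328), 70.21102142333984) 159.22140911753675
tray (array([ 487.2, -377.3]), 181.8, 179.7, 80.2)
bar [652. -49. 123.]
bar [640. -49. 124.]
bar [612. -45. 123.]
bar [566. -33. 125.]
bar [543. -27. 124.]
bar [518. -23. 123.]
```

Request:
jog_arm --pt "-27.4 -16.3 -5 0 0" --pt "-27.4 -16.3 -5 0 0" --pt "-27.4 -16.3 -5 0 0" --pt "-27.4 -16.3 0 0 0" --pt "-27.4 -16.3 0 0 0" --pt "-27.4 -16.3 0 0 0" --pt "-27.4 -16.3 0 0 0" --pt "-27.4 -16.3 0 0 0"

```text
time: 0.82
eef_pos: [365.9, 333.5, 229.4]
tool_rot: [0.184, 0.983, -0.0, -0.0]
wrist_force: [0.1, 0.0, 0.1]
width: 92.1
finger_force: 0.0
```

Request:
jog_arm --pt "-27.4 -16.3 0 0 0" --pt "-27.4 -16.3 0 0 0" --pt "-27.4 -16.3 0 0 0" --pt "-27.4 -16.3 0 0 0" --pt "-27.4 -16.3 0 0 0" --pt "-27.4 -16.3 0 0 0" --pt "-27.4 -16.3 0 0 0" --pt "-27.4 -16.3 0 0 0"

```text
time: 1.48
eef_pos: [523.0, 132.5, 229.3]
tool_rot: [0.184, 0.983, -0.0, -0.0]
wrist_force: [-0.2, 0.0, 0.3]
width: 92.1
finger_force: 0.0
```

Request:
jog_arm --pt "-27.4 -16.3 0 0 0" --pt "-27.4 -16.3 0 0 0" --pt "0 0 0 -0.12 0" --pt "0 0 0 -0.12 0" --pt "0 0 0 -0.12 0" --pt "0 0 0 -0.12 0" --pt "0 0 0 -0.12 0" --pt "0 0 0 -0.12 0"

```text
time: 2.15
eef_pos: [561.5, 83.7, 229.2]
tool_rot: [-0.177, 0.984, 0.0, -0.0]
wrist_force: [1.0, -0.4, 0.7]
width: 91.9
finger_force: 0.0
```

Request:
jog_arm --pt "0 0 0 -0.12 0" --pt "0 0 0 -0.12 0" --pt "0 0 0 -0.12 0" --pt "0 0 0 -0.08 0" --pt "0 0 0 0 0"

```text
time: 2.57
eef_pos: [561.5, 83.7, 229.2]
tool_rot: [-0.385, 0.923, 0.0, -0.0]
wrist_force: [0.6, -0.2, -1.1]
width: 92.0
finger_force: 0.0
```

```bash
cat >> h.py <<'E'
def goto(P,ang=None):
    s=bot.get_state(); Rt=R.from_quat(s["tool_rot"]).as_matrix(); a=np.degrees(np.arctan2(Rt[1,1],Rt[0,1]))
    print("t",round(float(s["time"]),2),"pos",s["eef_pos"].round(1),"close ang",a.round(1),"j",s["joints"].round(2),"f",s["wrist_force"].round(1),"w",round(float(s["width"]),1),"ff",round(float(s["finger_force"]),1))
    for p in np.atleast_2d(P): print("  shift to",p,(Rt.T@(np.array(p)-s["eef_pos"])).round(1))
    if ang is not None: print("  yaw",round(-np.radians((ang-a+90)%180-90),3))
E
python3 - <<'E'
from h import *
goto([601,32,164],135.4)
p,d,m=cap("wrist","w1.png"); w=cloud(m,d)
rib=w[(w[...,2]>174)&(w[...,2]<195)&(np.hypot(w[...,0]-601,w[...,1]-32)<50)]
print(len(rib)); print(cv2.minAreaRect(rib[:,:2].astype(np.float32)),np.percentile(rib[:,2],[10,50,90]))
cov=w[(abs(w[...,2]-160)<6)&(np.hypot(w[...,0]-601,w[...,1]-32)<75)]; print(np.median(cov[:,2]),cv2.minEnclosingCircle(cov[:,:2].astype(np.float32)))
E
```

```text
t 2.57 pos [561.5  83.7 229.2] close ang 135.3 j [-0.06  0.13  1.6  -0.    1.41 -2.43] f [ 0.6 -0.2 -1.1] w 92.0 ff 0.0
  shift to [601  32 164] [  9.  -64.5  65.2]
  yaw -0.001
1505
((602.9224243164062, 32.165245056152344), (63.61498260498047, 12.770411491394043), 45.12936782836914) [179.16211884 184.83530066 185.83261568]
160.19542343910302 ((601.2725830078125, 33.824302673339844), 74.39260864257812)
```

View pics/w1.png

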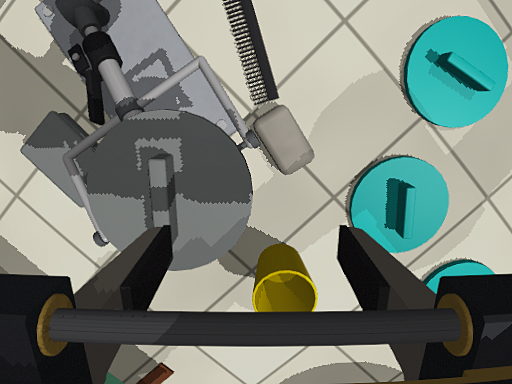

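The wrist view shows the grey cover at (168,190) with its rib from (160,155) to (162,225) px. The rib centre is at (602,32) and its top at z = 185. I'll approach and grip.

Request:
jog_arm --pt "2.8 -21.7 0 0 0" --pt "2.8 -21.7 0 0 0" --pt "2.7 -21.7 0 0 0" --pt "0 0 0 0 0" --pt "0 0 20 0 0" --pt "0 0 20 0 0" --pt "0 0 15 0 0" --pt "0 0 10 0 0"

```text
time: 3.28
eef_pos: [600.7, 32.6, 162.4]
tool_rot: [-0.384, 0.923, 0.001, -0.001]
wrist_force: [-0.9, 0.7, -0.8]
width: 91.9
finger_force: 0.0
```

Request:
jog_arm --pt "0 0 0 0 0" --pt "0 0 0 0 0.6" --pt "0 0 0 0 1" --pt "0 0 0 0 1" --pt "0 0 0 0 1" --pt "0 0 0 0 1" --pt "0 0 0 0 1" --pt "0 0 0 0 1" --newtons 15

```text
time: 3.95
eef_pos: [602.2, 32.0, 164.8]
tool_rot: [-0.384, 0.923, -0.0, 0.0]
wrist_force: [0.2, 0.8, -0.1]
width: 47.6
finger_force: 0.0
```

Request:
jog_arm --pt "0 0 0 0 1" --pt "0 0 0 0 1" --pt "0 0 0 0 1" --pt "0 0 0 0 1" --pt "0 0 0 0 1" --pt "0 0 0 0 1" --pt "0 0 0 0 1" --pt "0 0 0 0 1"

```text
time: 4.62
eef_pos: [602.1, 32.0, 164.6]
tool_rot: [-0.384, 0.923, 0.0, -0.0]
wrist_force: [0.0, 0.5, 0.4]
width: 11.9
finger_force: 15.0
```

Request:
jog_arm --pt "0 0 -6 0 1" --pt "0 0 -12 0 1" --pt "0 0 -16 0 1" --pt "0 0 -18 0 1" --pt "0 0 -18 0.05 1" --pt "0 0 0 0.12 1" --pt "0 0 0 0.12 1" --pt "0 0 0 0.12 1"

```text
time: 5.28
eef_pos: [602.7, 31.9, 236.6]
tool_rot: [-0.186, 0.983, -0.0, 0.001]
wrist_force: [-0.3, -0.4, -0.9]
width: 11.3
finger_force: 15.0
```

Request:
jog_arm --pt "0 0 0 0.12 1" --pt "0 0 0 0.12 1" --pt "0 0 0 0.12 1" --pt "0 0 0 0.12 1" --pt "0 0 0 0.12 1" --pt "0 0 0 0.12 1" --pt "0 0 0 0.12 1" --pt "0 0 0 0.12 1"

```text
time: 5.95
eef_pos: [602.4, 31.9, 235.9]
tool_rot: [0.289, 0.957, 0.0, 0.001]
wrist_force: [-0.2, -0.8, -1.4]
width: 11.7
finger_force: 15.0
```

Request:
jog_arm --pt "0 0 0 0.12 1" --pt "0 0 0 0.12 1" --pt "0 0 0 0.12 1" --pt "0 0 0 0.12 1" --pt "0 0 0 0.12 1" --pt "0 0 0 0.12 1" --pt "0 0 0 0.12 1" --pt "0 0 0 0.12 1"

```text
time: 6.62
eef_pos: [602.4, 31.9, 236.0]
tool_rot: [0.699, 0.716, 0.0, 0.001]
wrist_force: [0.5, -0.8, -0.9]
width: 11.5
finger_force: 15.0
```

Request:
jog_arm --pt "0 0 0 0.12 1" --pt "0 0 0 0.1 1" --pt "0 0 0 0 1"

```text
time: 6.87
eef_pos: [602.4, 31.9, 235.9]
tool_rot: [0.772, 0.636, 0.0, 0.001]
wrist_force: [-0.2, -0.3, -0.3]
width: 12.0
finger_force: 15.0
```

```bash
python3 - <<'E'
from h import *
goto([487,-378,234],-10.5)
p,d,m=cap("wrist"); cap("side")
w=cloud(m,d)
# mirror and stand now visible?
z=w[...,2]; k=(np.hypot(w[...,0]-601,w[...,1]-33)<75)&(z>140)&(z<170); print(k.sum())
E
```

```text
t 6.87 pos [602.4  31.9 235.9] close ang -11.0 j [-0.15  0.22  1.49 -0.    1.44  0.05] f [-0.2 -0.3 -0.3] w 12.0 ff 15.0
  shift to [ 487 -378  234] [-424.4  -34.9    1.8]
  yaw -0.009
115
```

Request:
jog_arm --pt "-14 -1 0 0 1" --pt "-28 -2.3 0 0 1" --pt "-28 -2.3 0 0 1" --pt "-28 -2.3 0 0 1" --pt "-28 -2.3 0 0 1" --pt "-28 -2.3 0 0 1" --pt "-28 -2.3 0 0 1" --pt "-28 -2.3 0 0 1"

```text
time: 7.63
eef_pos: [544.6, -173.2, 234.9]
tool_rot: [0.771, 0.637, -0.0, 0.0]
wrist_force: [0.5, 0.5, -1.0]
width: 12.1
finger_force: 15.0
```

Request:
jog_arm --pt "-28 -2.3 0 0 1" --pt "-28 -2.3 0 0 1" --pt "-28 -2.3 0 0 1" --pt "-28 -2.3 0 0 1" --pt "-28 -2.3 0 0 1" --pt "-28 -2.3 0 0 1" --pt "-28 -2.3 0 0 1" --pt "-18 -2 0 0 1"

```text
time: 8.3
eef_pos: [485.6, -381.0, 234.8]
tool_rot: [0.771, 0.637, -0.001, 0.0]
wrist_force: [0.2, -0.1, 0.4]
width: 11.7
finger_force: 15.0
```

Request:
jog_arm --pt "0 0 0 0 1" --pt "0 0 0 0 1"

```text
time: 8.47
eef_pos: [486.5, -378.8, 234.6]
tool_rot: [0.771, 0.636, 0.0, -0.0]
wrist_force: [1.1, -0.6, -1.5]
width: 11.6
finger_force: 15.0
```

```bash
python3 - <<'E'
from h import *
goto([487,-378,16],-10)
p,d,m=cap("top"); np.save("w2.npy",cloud(m,d)); cv2.imwrite("pics/d.png",cv2.resize(p[110:260,200:430],(800,522),interpolation=cv2.INTER_CUBIC))
E
```

```text
t 8.47 pos [ 486.5 -378.8  234.6] close ang -10.9 j [-0.86  0.25  1.45  0.    1.44 -0.67] f [ 1.1 -0.6 -1.5] w 11.6 ff 15.0
  shift to [ 487 -378   16] [  0.8   0.4 218.6]
  yaw -0.016
```

View pics/d.png

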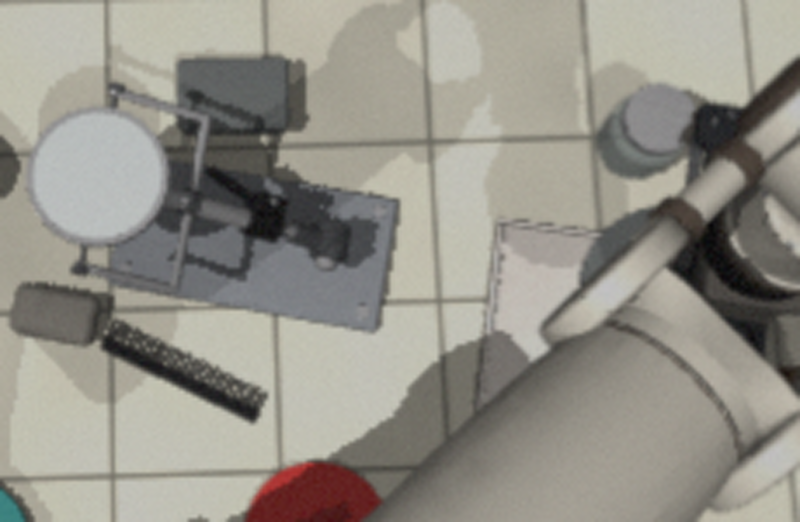

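The view shows the mirror uncovered at (100,175), the lever still open, and the cover held over the tray. Lowering.

Request:
jog_arm --pt "0 0 20 0 1" --pt "0 0 30 0 1" --pt "0 0 30 0 1" --pt "0 0 30 0 1" --pt "0 0 30 0 1" --pt "0 0 25 0 1" --pt "0 0 20 0 1" --pt "0 0 10 0 1"

```text
time: 9.18
eef_pos: [486.4, -374.9, 36.5]
tool_rot: [0.77, 0.638, 0.0, -0.003]
wrist_force: [0.1, 0.3, -1.8]
width: 12.1
finger_force: 15.0
```

Request:
jog_arm --pt "0 0 6 0 1" --pt "0 0 5 0 1" --pt "0 0 3 0 1" --pt "0 0 3 0 1" --pt "0 0 1 0 1" --pt "0 0 0 0 1"

```text
time: 9.68
eef_pos: [487.7, -378.1, 22.1]
tool_rot: [0.771, 0.637, -0.0, 0.0]
wrist_force: [0.2, -0.2, -1.1]
width: 12.0
finger_force: 15.0
```

Request:
jog_arm --pt "0 0 1 0 1" --pt "0 0 1 0 1" --pt "0 0 0.5 0 1" --pt "0 0 0 0 1"

```text
time: 10.02
eef_pos: [487.4, -377.7, 19.1]
tool_rot: [0.771, 0.637, -0.0, -0.0]
wrist_force: [-0.2, 0.0, -1.3]
width: 11.9
finger_force: 15.0
```

Request:
jog_arm --pt "0 0 1 0 1" --pt "0 0 0.5 0 1" --pt "0 0 0 0 1"

```text
time: 10.27
eef_pos: [487.6, -377.9, 18.9]
tool_rot: [0.771, 0.637, -0.0, -0.0]
wrist_force: [-2.9, 3.6, 7.4]
width: 12.1
finger_force: 15.0
```

Contact with the floor. Releasing.

Request:
jog_arm --pt "0 0 -0.5 0 1" --pt "0 0 0 0 0.7" --pt "0 0 0 0 0.4" --pt "0 0 0 0 0" --pt "0 0 0 0 0" --pt "0 0 0 0 0" --pt "0 0 0 0 0" --pt "0 0 0 0 0"

```text
time: 10.93
eef_pos: [487.4, -377.8, 18.0]
tool_rot: [0.771, 0.637, -0.0, -0.0]
wrist_force: [-0.3, -0.9, -0.3]
width: 56.8
finger_force: 0.0
```

Request:
jog_arm --pt "0 0 0 0 0" --pt "0 0 0 0 0" --pt "0 0 -20 0 0" --pt "0 0 -30 0 0" --pt "0 0 -30 0 0" --pt "0 0 -30 0 0" --pt "0 0 -30 0 0" --pt "0 0 -30 0 0"

```text
time: 11.6
eef_pos: [487.3, -377.6, 189.6]
tool_rot: [0.771, 0.637, -0.0, 0.0]
wrist_force: [-0.1, -0.1, 1.1]
width: 92.0
finger_force: 0.0
```

Request:
jog_arm --pt "0 0 -30 0 0" --pt "0 0 0 0 0" --pt "14 0 0 0 0" --pt "30 0 0 0 0" --pt "30 0 0 0 0" --pt "30 0 0 0 0" --pt "30 0 0 0 0" --pt "30 0 0 0 0"

```text
time: 12.27
eef_pos: [517.5, -213.6, 215.9]
tool_rot: [0.771, 0.637, -0.0, -0.002]
wrist_force: [0.9, -0.7, 0.6]
width: 92.1
finger_force: 0.0
```

Request:
jog_arm --pt "25 0 0 0 0" --pt "0 0 0 0 0" --pt "0 0 0 0 0"

```text
time: 12.52
eef_pos: [522.5, -189.9, 216.4]
tool_rot: [0.77, 0.638, -0.001, -0.001]
wrist_force: [-0.2, -1.3, -0.3]
width: 92.1
finger_force: 0.0
```

```bash
python3 - <<'E'
from h import *
goto([[582,-55,180]],-10.5)
p,d,m=cap("wrist","w2.png"); w=cloud(m,d)
np.save("w3.npy",w)
pt,dt,mt=cap("top"); wt=cloud(mt,dt)
r=wt[(np.hypot(wt[...,0]-487,wt[...,1]+378)<50)&(wt[...,2]>30)&(wt[...,2]<60)]
print("rib",cv2.minAreaRect(r[:,:2].astype(np.float32)),np.median(r[:,2]),len(r))
c=wt[(np.hypot(wt[...,0]-487,wt[...,1]+378)<62)&(wt[...,2]<25)]; A=np.c_[c[:,:2]-[487,-378],np.ones(len(c))]; print("tilt",np.linalg.lstsq(A,c[:,2],rcond=None)[0].round(3))
E
```

```text
t 12.52 pos [ 522.5 -189.9  216.4] close ang -10.7 j [-0.57  0.11  1.65 -0.    1.39 -0.38] f [-0.2 -1.3 -0.3] w 92.1 ff 0.0
  shift to [582 -55 180] [143.6  33.5  36.4]
  yaw -0.004
rib ((487.1123046875, -378.1830749511719), (65.6601791381836, 12.752540588378906), 80.35360717773438) 39.24473786474894 102
tilt [ 2.0000e-03 -2.0000e-03  1.4886e+01]
```

View pics/w2.png

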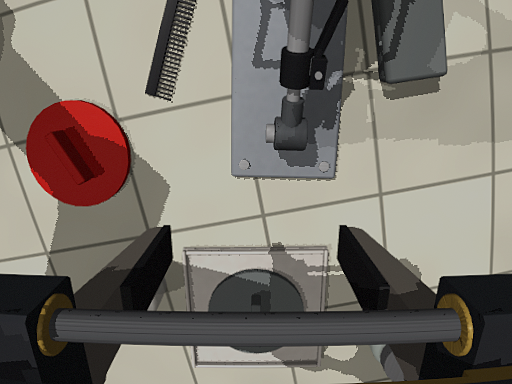

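The cover lies flat and centred in the tray (at 256,310). The collar is at (295,68) with its lower end near (292,88), the tube is at (300,20), and the lever is open to its right. Measuring the tube axis.

```bash
python3 - <<'E'
from h import *
w=np.load("w3.npy"); 
for v in (3,10,20,30,40,55,65,75,83,88,92,97):
    r=w[v,278:318]; k=~np.isnan(r[:,0]); 
    if not k.any(): continue
    zz=np.where(k,r[:,2],0); k&=zz>np.max(zz)-9
    q=r[k]; print(v,k.sum(),"u",np.where(k)[0][[0,-1]]+278,"mid",((q[0]+q[-1])/2).round(1),"zmax",q[:,2].max().round(1))
pt,dt,mt=load("top"); wt=cloud(mt,dt)
# tube & crossbar & lever from top, in stand frame
e=np.array([np.sin(np.radians(10.7)),np.cos(np.radians(10.7))]); n=np.array([-e[1],e[0]]); o=np.array([562.8,-152.3])
q=wt.reshape(-1,3); q=q[~np.isnan(q[:,0])]; r=q[:,:2]-o; x=r@e;y=r@n;z=q[:,2]
for a in range(20,130,6):
    k=(x>=a)&(x<a+6)&(abs(y)<60)&(z>70); 
    if k.any():
        i=np.argsort(y[k]); print("top",a,[(round(float(b)),round(float(c))) for b,c in zip(y[k][i],z[k][i])][::2])
E
```

```text
3 24 u [290 313] mid [585.7 -52.4 111.1] zmax 118.8
10 23 u [290 312] mid [584.7 -57.  109.5] zmax 117.2
20 21 u [289 310] mid [582.6 -63.7 107.8] zmax 114.9
30 22 u [288 310] mid [581.5 -70.4 104.9] zmax 111.4
40 23 u [287 309] mid [580.2 -77.  100.1] zmax 107.3
55 34 u [283 317] mid [579.8 -88.7 100.5] zmax 107.2
65 35 u [283 317] mid [578.4 -96.4 100.9] zmax 105.4
75 31 u [285 317] mid [ 578.2 -104.2   99.2] zmax 104.3
83 33 u [284 317] mid [ 577.3 -110.3   96. ] zmax 99.6
88 26 u [288 317] mid [ 578.6 -114.6   94.7] zmax 97.7
92 14 u [287 300] mid [ 572.  -116.5   81.8] zmax 86.8
97 14 u [287 300] mid [ 571.6 -120.8   79.8] zmax 84.3
top 20 [(19, 555), (21, 552), (24, 555), (25, 546), (26, 555), (28, 561), (28, 544), (30, 542), (31, 555), (32, 551), (34, 551), (34, 546), (36, 546), (37, 550), (38, 560), (41, 557), (43, 551), (44, 543), (47, 552), (48, 558), (50, 557), (50, 557), (52, 559), (54, 555), (54, 557), (56, 558), (57, 558), (58, 561), (59, 556), (59, 558)]
top 26 [(49, 552), (52, 555), (54, 557), (56, 556), (57, 552), (58, 557), (59, 547), (59, 556)]
top 44 [(-24, 98), (
[... 1662 characters left out ...]
120), (-54, 123), (-51, 122), (-49, 118), (-45, 123), (-42, 122), (-39, 122), (-33, 121), (-31, 121), (-29, 117), (-25, 119), (-23, 120), (-20, 119), (-18, 122), (-16, 120), (-12, 124), (-8, 129), (-6, 128), (-2, 130), (1, 129), (3, 126), (6, 127), (7, 121), (10, 122), (13, 122), (16, 121), (19, 120), (22, 124), (25, 123), (27, 119), (30, 121), (34, 123), (36, 121), (39, 120), (42, 122), (45, 122), (47, 118), (51, 120), (54, 121), (56, 119), (59, 121)]
top 122 [(-14, 116), (-8, 128), (-4, 129), (-2, 129), (2, 132), (3, 123), (5, 121), (7, 117), (13, 117), (26, 114), (42, 121), (47, 118), (59, 117)]
top 128 [(-10, 129), (-9, 128), (-7, 128), (-3, 131), (-1, 129), (3, 130), (4, 125), (6, 123)]
```

Request:
jog_arm --pt "15 4 0 0 0" --pt "28 7.5 0 0 0" --pt "28 7.5 0 0 0" --pt "28 7.5 0 0 0" --pt "28 7.5 0 0 0" --pt "14 4 0 0 0" --pt "0 0 0 0 0" --pt "0 0 0 0 0"

```text
time: 13.28
eef_pos: [586.9, -61.5, 217.5]
tool_rot: [0.771, 0.637, -0.001, -0.0]
wrist_force: [-0.1, -0.1, -0.5]
width: 91.8
finger_force: 0.0
```

```bash
python3 - <<'E'
from h import *
goto([[586,-58,92]],-10.7)
p,d,m=cap("wrist","w3.png")
P=lambda x,y,z:[562.8+.1857*x-.9826*y,-152.3+.9826*x+.1857*y,z]
print(proj(m,[P(117,-2,119),P(117,-74,119),P(117,70,119),P(97,-51,92),P(97,41,92),P(88,-2,106)]).round(0))
E
```

```text
t 13.28 pos [586.9 -61.5 217.5] close ang -10.9 j [-0.31  0.2   1.55 -0.    1.4  -0.12] f [-0.1 -0.1 -0.5] w 91.8 ff 0.0
  shift to [586 -58  92] [  3.4  -1.4 125.5]
  yaw -0.003
[[247. 165.]
 [335. 164.]
 [159. 165.]
 [302. 180.]
 [201. 181.]
 [248. 194.]]
```

View pics/w3.png

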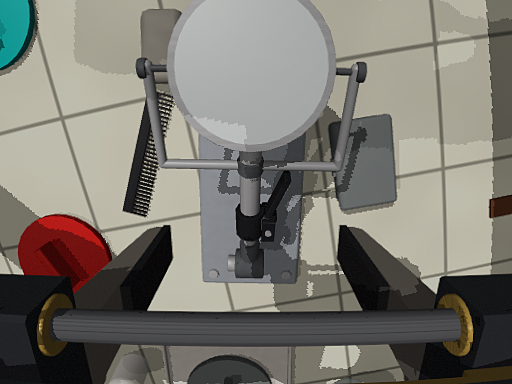

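The crossbar spans (163,164) to (340,164) with its middle at (251,164), which puts the tube about 2 mm more to the right than I assumed. The lever tip at (285,178) clears the right finger. Descending astride the tube.

Request:
jog_arm --pt "3 0.6 10 0 0" --pt "0 0 25 0 0" --pt "0 0 30 0 0" --pt "0 0 30 0 0" --pt "0 0 20 0 0" --pt "0 0 10 0 0" --pt "0 0 0 0 0" --pt "0 0 0 0 0"

```text
time: 14.0
eef_pos: [588.2, -58.7, 93.3]
tool_rot: [0.771, 0.636, -0.0, 0.0]
wrist_force: [-0.1, 0.1, 0.1]
width: 91.7
finger_force: 0.0
```

Request:
jog_arm --pt "2 0 0 0 0" --pt "2 0 0 0 0" --pt "0 0 0 0 0" --pt "0 0 0 0 0"

```text
time: 14.33
eef_pos: [589.7, -54.1, 94.2]
tool_rot: [0.771, 0.637, 0.001, 0.001]
wrist_force: [-0.1, -1.2, 0.1]
width: 92.1
finger_force: 0.0
```

```bash
python3 - <<'E'
from h import *
goto([[586,-58,92]],-10.7)
E
```

```text
t 14.33 pos [589.7 -54.1  94.2] close ang -10.9 j [-0.3   0.32  1.66 -0.    1.16 -0.11] f [-0.1 -1.2  0.1] w 92.1 ff 0.0
  shift to [586 -58  92] [-4.5 -2.9  2.2]
  yaw -0.003
```

Request:
jog_arm --pt "1 -0.8 0 0 0" --pt "0 0 0 0 0" --pt "0 0 0 0 0"

```text
time: 14.58
eef_pos: [588.4, -52.9, 93.2]
tool_rot: [0.771, 0.637, 0.0, 0.0]
wrist_force: [0.1, -0.2, -0.9]
width: 91.8
finger_force: 0.0
```

Request:
jog_arm --pt "1 0 0 0 0" --pt "0 0 0 0 0" --pt "0 0 0 0 0"

```text
time: 14.83
eef_pos: [588.6, -52.4, 93.2]
tool_rot: [0.771, 0.637, -0.0, 0.0]
wrist_force: [-0.8, -2.0, 1.0]
width: 91.9
finger_force: 1.1
```

Request:
jog_arm --pt "1 0 0 0 0" --pt "0 0 0 0 0" --pt "0 0 0 0 0"

```text
time: 15.08
eef_pos: [589.0, -51.3, 93.4]
tool_rot: [0.771, 0.637, 0.0, 0.0]
wrist_force: [-1.2, -2.1, 2.2]
width: 92.1
finger_force: 1.6
```

Request:
jog_arm --pt "1.8 0 -0.8 0 0" --pt "0 0 0 0 0" --pt "0 0 0 0 0"

```text
time: 15.33
eef_pos: [589.4, -49.2, 94.1]
tool_rot: [0.771, 0.637, 0.0, 0.0]
wrist_force: [0.2, -2.7, 2.6]
width: 92.0
finger_force: 1.3
```

Request:
jog_arm --pt "1.8 0 -0.8 0 0" --pt "0 0 0 0 0" --pt "0 0 0 0 0"

```text
time: 15.58
eef_pos: [589.7, -47.3, 94.8]
tool_rot: [0.771, 0.637, 0.0, 0.0]
wrist_force: [0.9, -2.0, 0.6]
width: 91.6
finger_force: 1.1
```

Request:
jog_arm --pt "2 0 -0.9 0 0" --pt "3 0 -1.5 0 0" --pt "3 0 -1.5 0 0" --pt "3 0 -1.5 0 0" --pt "3 0 -1.5 0 0" --pt "3 0 -1.5 0 0" --pt "3 0 -1.5 0 0" --pt "3 0 -1.5 0 0"

```text
time: 16.25
eef_pos: [593.5, -24.3, 106.0]
tool_rot: [0.771, 0.637, -0.0, -0.0]
wrist_force: [0.1, -1.9, -0.6]
width: 91.4
finger_force: 0.9
```

Request:
jog_arm --pt "3 0 -1.5 0 0" --pt "3 0 -1.5 0 0" --pt "3 0 -1.4 0 0" --pt "3 0 -1.4 0 0" --pt "3 0 -1.4 0 0" --pt "3 0 -1.4 0 0" --pt "2 0 -0.9 0 0" --pt "1 0 -0.5 0 0"

```text
time: 16.92
eef_pos: [597.7, -3.9, 116.2]
tool_rot: [0.771, 0.637, -0.0, -0.0]
wrist_force: [-0.6, -2.7, -1.5]
width: 91.7
finger_force: 0.8
```

Request:
jog_arm --pt "3 0 -1.4 0 0" --pt "3 0 -1.4 0 0" --pt "2 0 -0.9 0 0" --pt "1 0 -0.5 0 0" --pt "0 0 0 0 0" --pt "0 0 0 0 0"

```text
time: 17.42
eef_pos: [599.5, 4.7, 120.4]
tool_rot: [0.771, 0.637, 0.0, 0.0]
wrist_force: [-0.8, -1.7, -0.3]
width: 92.1
finger_force: 0.6
```

```bash
python3 - <<'E'
from h import *
goto([[600,8.9,122.4]],-10.7)
p,d,m=cap("side","s2.png"); 
P=lambda x,y,z:[562.8+.1857*x-.9826*y,-152.3+.9826*x+.1857*y,z]
print(proj(m,[P(117,-4,119)]).round(0))
uv=proj(m,[P(100,-4,109)])[0].astype(int); print(uv)
cv2.imwrite("pics/e.png",cv2.resize(p[uv[1]-50:uv[1]+50,uv[0]-65:uv[0]+65],(780,600),interpolation=cv2.INTER_CUBIC))
E
```

```text
t 17.42 pos [599.5   4.7 120.4] close ang -10.9 j [-0.19  0.31  1.62  0.    1.22 -0.  ] f [-0.8 -1.7 -0.3] w 92.1 ff 0.6
  shift to [600.    8.9 122.4] [ 4.2 -0.3 -2. ]
  yaw -0.003
[[272. 188.]]
[274 192]
```

View pics/e.png

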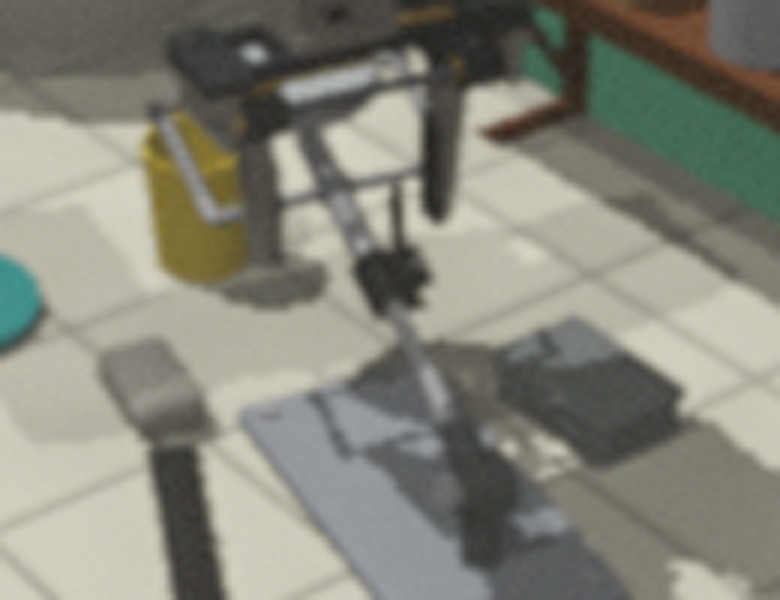

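The side view shows the leg raised on the crossbar, with the collar at (390,280) and the lever standing open at (398,215). By my travel sum it is about 64 mm up, so another 4–5 mm is needed.

Request:
jog_arm --pt "2 0 -0.9 0 0" --pt "2.2 0 -1 0 0" --pt "0 0 0 0 0" --pt "0 0 0 0 0" --pt "0 0 0 0 0" --pt "0 0 0 0 0"

```text
time: 17.97
eef_pos: [600.3, 8.7, 122.3]
tool_rot: [0.771, 0.637, 0.0, 0.0]
wrist_force: [1.0, -2.1, -1.0]
width: 92.3
finger_force: 0.7
```

```bash
python3 - <<'E'
from h import *
goto([[600,8.9,122.4]],-10.7)
p,d,m=cap("wrist"); w=cloud(m,d)
P=lambda x,y,z:[562.8+.1857*x-.9826*y,-152.3+.9826*x+.1857*y,z]
uv=proj(m,[P(117-72.5+63.4,-4,119-33.8+29.6)])[0]; print("expected foot at leg 70",uv.round(1))
u,v=uv.astype(int)
cv2.imwrite("pics/f.png",cv2.resize(p[v-55:v+35,u-60:u+60],(800,600),interpolation=cv2.INTER_CUBIC)); print("crop origin",u-60,v-55)
E
```

```text
t 17.97 pos [600.3   8.7 122.3] close ang -10.9 j [-0.19  0.31  1.61 -0.    1.22  0.  ] f [ 1.  -2.1 -1. ] w 92.3 ff 0.7
  shift to [600.    8.9 122.4] [ 0.2 -0.4 -0.1]
  yaw -0.003
expected foot at leg 70 [247.9 320. ]
crop origin 187 265
```

View pics/f.png

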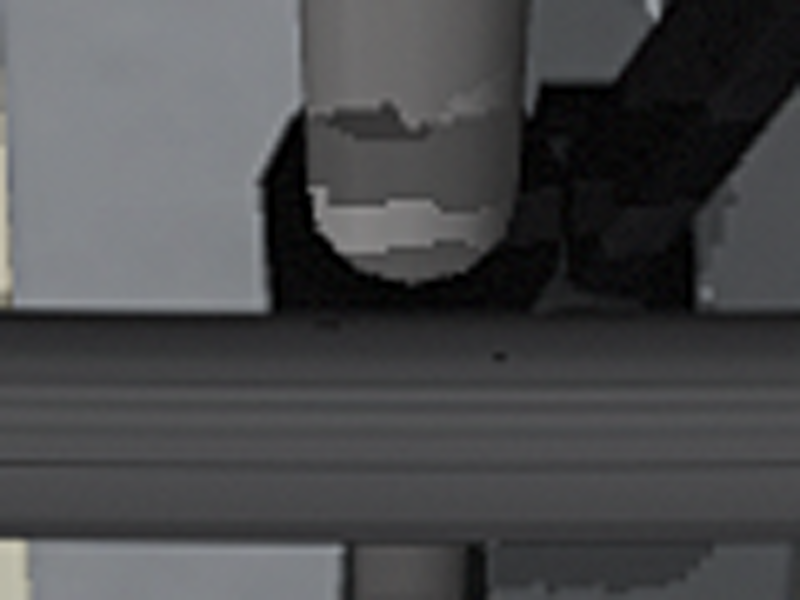

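The wrist crop shows the tube's midline at about u = 249 against the finger centre at 255. That makes the finger centre about 3.9 mm to -y, where 3.25 is wanted. The foot itself is hidden behind the gripper bar. I'll make a small trim and squeeze.

Request:
jog_arm --pt "0.7 -0.5 -0.3 0 0" --pt "0 0 0 0 0" --pt "0 0 0 0 0" --pt "0 0 0 0 0.3" --pt "0 0 0 0 0.4" --pt "0 0 0 0 0.5" --pt "0 0 0 0 0.5" --pt "0 0 0 0 0.5" --newtons 25

```text
time: 18.68
eef_pos: [600.4, 9.4, 122.7]
tool_rot: [0.771, 0.637, 0.0, 0.001]
wrist_force: [4.4, -3.2, -1.6]
width: 60.6
finger_force: 2.9
```

Request:
jog_arm --pt "0 0 0 0 0.6" --pt "0 0 0 0 0.7" --pt "0 0 0 0 0.8" --pt "0 0 0 0 0.9" --pt "0 0 0 0 1" --pt "0 0 0 0 1" --pt "0 0 0 0 1" --pt "0 0 0 0 1"

```text
time: 19.35
eef_pos: [600.6, 10.2, 123.0]
tool_rot: [0.771, 0.637, 0.001, 0.0]
wrist_force: [4.3, 1.0, 1.9]
width: 23.0
finger_force: 25.0
```

Request:
jog_arm --pt "0 0 0 0 1" --pt "0 0 0 0 1" --pt "0 0 0 0 1" --pt "0 0 0 0 1" --pt "0 0 0 0 1" --pt "0 0 0 0 1" --pt "0 0 0 0 1" --pt "0 0 0 0 1"

```text
time: 20.02
eef_pos: [600.6, 10.2, 123.0]
tool_rot: [0.771, 0.637, 0.001, 0.0]
wrist_force: [4.9, 0.4, 1.5]
width: 22.7
finger_force: 25.0
```

```bash
python3 - <<'E'
from h import *
goto([[600,8.9,122.4]],-10.7)
p,d,m=cap("wrist")
q,_,_=cap("side")
a=cv2.resize(p[220:384,187:307],(400,547),interpolation=cv2.INTER_CUBIC); b=cv2.resize(q[150:232,225:285],(400,547),interpolation=cv2.INTER_CUBIC)
cv2.imwrite("pics/g.png",np.hstack([a,b]))
E
```

```text
t 20.02 pos [600.6  10.2 123. ] close ang -10.9 j [-0.18  0.3   1.61  0.    1.22  0.  ] f [4.9 0.4 1.5] w 22.7 ff 25.0
  shift to [600.    8.9 122.4] [-1.4 -0.3  0.6]
  yaw -0.003
```

View pics/g.png

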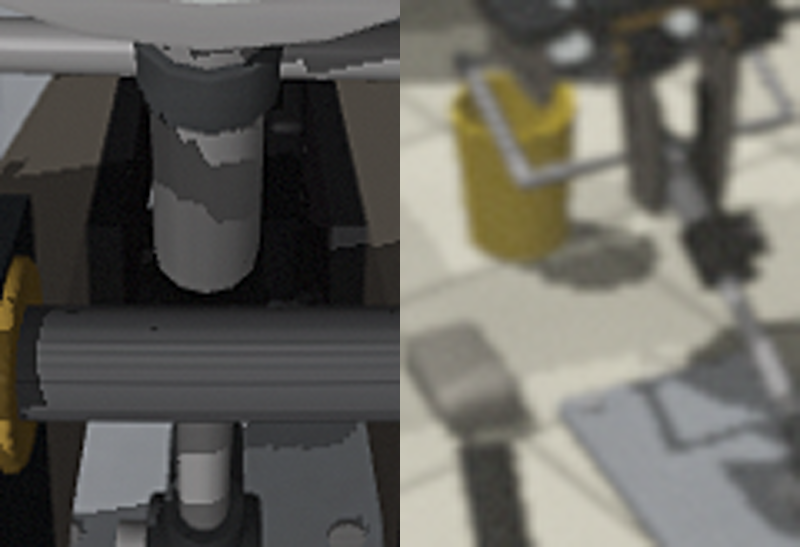

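The picture shows the lever lying along the tube, shut between the fingers, with the collar at (725,250) in the right half. By travel, the leg is about 70 mm up. Handing in.

```bash
python3 -c "
from plant import bot
print(bot.hand_in())"
```

```text
the job is handed in; nothing more can be done
None
```

I handed the job in with the cover flat and centred in the tray, the lever squeezed shut, and tube and lever still gripped at 25 N; the leg's height of about 70 mm comes from arm travel, because the gripper hid the ring, and no verdict came back.

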